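# Take the buried short filter case out of the rack

### The job

The short filter case is buried in the rack: lift off the long cases above it and park them clear of the rack (the rubber mat is free), then lift the short case out, keeping it level, and lay it flat in the ceramic tray. After that, stack the long cases you lifted off squarely back on the one left in the rack, together with any stray long case lying about on the cabinet top, in whatever order you like, and last of all swing the rack's retaining bar down until it rests in its catch. Leave everything else where it is.

Things in the scene. Friction and masses are not known exactly. Their poses are not given: they have to be found in the camera images.
- short_c (a point): the short grey plastic filter case, 64 (x) by 90 (y) by 28 (z) mm, 0.1 to 0.16 kg, glass inside; buried in the rack's stack, second from the bottom; the point is at its centre, half-way up, x across the 64 mm width, y along its length, z up
- low_c (a point): long grey plastic filter case, a plain closed box 64 (x) by 130 (y) by 28 (z) mm, 0.1 to 0.21 kg; the point is at its centre, half-way up, x across the 64 mm width, y along its length, z up. It is the lowest in the rack, under the short case, and can stay there
- up1_c (a point): long grey plastic filter case, a plain closed box 64 (x) by 130 (y) by 28 (z) mm, 0.1 to 0.21 kg; the point is at its centre, half-way up, x across the 64 mm width, y along its length, z up. It starts on top of the short case
- up2_c (a point): long grey plastic filter case, a plain closed box 64 (x) by 130 (y) by 28 (z) mm, 0.1 to 0.21 kg; the point is at its centre, half-way up, x across the 64 mm width, y along its length, z up. It starts on top of up1, as the top of the stack
- str1_c (a point): long grey plastic filter case, a plain closed box 64 (x) by 130 (y) by 28 (z) mm, 0.1 to 0.21 kg; the point is at its centre, half-way up, x across the 64 mm width, y along its length, z up. One of up to three strays that may lie on the cabinet top outside the rack (one or two are there, the others absent)
- str2_c (a point): long grey plastic filter case, a plain closed box 64 (x) by 130 (y) by 28 (z) mm, 0.1 to 0.21 kg; the point is at its centre, half-way up, x across the 64 mm width, y along its length, z up. One of up to three strays that may lie on the cabinet top outside the rack (one or two are there, the others absent)
- str3_c (a point): long grey plastic filter case, a plain closed box 64 (x) by 130 (y) by 28 (z) mm, 0.1 to 0.21 kg; the point is at its centre, half-way up, x across the 64 mm width, y along its length, z up. One of up to three strays that may lie on the cabinet top outside the rack (one or two are there, the others absent)
- rack_seat (a point): centre of the flat floor of the white steel rack on which the cases stack, 12 mm above the cabinet top (point z is up). The rack is fixed, its base reaching 52 mm to -x, 83 mm to +x and 100 mm to each side in y of this point; no walls beside the stack, only two posts in its +x side at x = 66 mm, y = +85 mm (hinge, 125 mm high) and y = -85 mm (catch, 118 mm high). A stack square in the rack has the cases' centres above this point and their length along its y axis
- rack_hinge (a point): hinge of the rack's retaining bar, 66 mm in x, +85 mm in y and 98 mm in z from rack_seat; the hinge axis is the rack's x axis
- bar (a joint): angle of the rack's steel retaining bar (9 mm wide, 10 mm deep, 190 mm long from its hinge). 0 = closed: level along the rack's -y direction across the +x side of the stack, lying in the forked catch at the other post, its stop; it grows as the free end swings up, pi/2 = upright, and it starts leaning 0.15 to 0.5 rad beyond upright, outwards to +y. The hinge is stiff (about 0.12 N m): the bar stays where it is left and has to be swung all the way down
- bar_mid (a point): a point in the middle of the bar's section, 140 mm from the hinge, 30 mm short of the catch when closed: a good place to push it
- tray_floor (a point): centre of the inner floor of the loose white ceramic tray, 160 (x) by 190 (y) mm outside, walls 6 mm thick; the floor is 6 mm and the rim 18 mm above the cabinet top; 0.7 kg
- mat_top (a point): centre of the top of a black rubber mat, 120 (x) by 180 (y) by 3 mm, fixed to the cabinet top; clear, a handy place to park cases for a while
- blower: bystander: dark silicone blower, 62 mm across, 110 mm high, origin under its centre
- filter: bystander: round glass filter, 72 mm across, 8 mm high, lying flat, origin under its centre
- hood: bystander: black lens hood, an open cone 68 to 88 mm across, 50 mm high, origin under its centre
- cleaner: bystander: clear bottle 44 mm across, 120 mm high, origin under its centre
- brush: bystander: brush 150 mm long lying flat along its x axis
- cap: bystander: black lens cap, 72 mm across, 9 mm high, origin under its centre
Mind the look-alikes: they are no part of the job. Of the things that look like the part that bears tray_floor, the largest one is meant.

How it is judged:
By the outcome, as a careful person would: the job done as asked, in the order asked, and still so for the second after the job is handed in, with the robot touching nothing.
Of str1, str2, str3 only 1 to 2 are there at a start; the rules pass over those that are not, and their reading is None.
At some moment in a run one of tray, str2, str3 may be knocked a few centimetres aside while the robot is not near it.
It also fails if it takes over 210 s, if anything falls off the work surface, if the arm or the gripper's body presses on something with over 40 N, if the wrist force passes 120 N, or if a joint passes its speed limit or range.

### The arm

A 6-joint arm with a two-finger parallel gripper is mounted at the origin on the work surface. World frame = base frame: x ahead of the robot, y to its left, z up, the work surface at z = 0. Lengths are in m, angles in rad, forces in N, time in s.
With the tool pointing down it reaches from about 0.375 to 0.975 m from the base axis. Payload 3.8 kg.
Tool frame: the origin (TCP) lies midway between the tips of the shut fingers; the grasp point (between the pads) lies ctrl.grip_point_offset behind it (ctrl.grip_point_offset is the distance from the TCP to the grasp point, in m); z points along the fingers, y is the line along which they close (so a half turn about z gives the same grasp; the last joint's range is limited). The gripper opens to 85 mm and grips with 20 to 120 N. Pads are 22 mm wide; open, the fingers measure 114 mm over their backs; the gripper's body (76 mm by 85 mm) begins 54 mm behind the grasp point. The pads swing forward as they close: fully open they stand 13 mm farther back than shut.
Start: joints at [-1.329, 0.264, 1.604, -0, 1.274, -0.037], TCP at [0.186, -0.649, 0.231] pointing down, gripper open.
Joint ranges: [-2.63, 2.63], [-0.94, 2.18], [0.31, 2.57], [-1.31, 4.45], [0, 2.66], [-2.55, 2.55]. Speed limits (rad/s): [2.57, 2.57, 3.14, 3.14, 3.14, 3.14].

### API

Orientations are given as a unit quaternion [x, y, z, w].
In Python, from rig import ctrl gives the robot as it stands. The module is installed in compiled form; this text tells all that it offers.
- The arm moves only by the tool send_rows, never from a script. Its argument "series" is a list of rows, each a list of 2 entries, a list of its own where there are three numbers: the shift along the tool's x, y, z in mm, then the turn about the tool's z in degrees. A call has 1 to 20 rows; each row shifts and turns the commanded pose from where the row before left it, along the tool's axes as they then stand; what a row does not reach is not made up. A row lasts 1/10 s, in which the tool goes at most 50 mm and 8.59 degrees, less where a joint would pass 70% of its speed; a pose out of reach is approached as far as the arm can. A call with a gripper value outside its range is refused whole. "hand" is the finger opening in mm, from 0 to 85.4, set as the call begins (left out, the last holds). The fingers move at their own pace and stop on an object; "grip_force" is the grip in N (left out, the last holds). Time passes only in rows, so rows that do not move let the fingers close. It gives the time, the measured TCP pose, the force, the opening and the grip force at its end, in the units of the state.
- ctrl.read_state(): the state, without advancing time (a new reading comes with each control period).
- ctrl.snapshot(name): name is "scene" or "top"; returns the picture (420x560x3 uint8, blue, green, red); there is no depth.
- ctrl.camera_model(name): a dict with "mtx" (3x3 intrinsics, pixels), "pose" (4x4, takes a point from camera to world coordinates). Camera axes: x right, y down, z forward; pixel columns grow to the right and rows downward; lengths in m; the calibration is good to about 2 mm. A picture is of the moment at which its call begins. camera_model takes no time and is no camera call.
- ctrl.close_job(): hands the job in; it is judged then, once.
The state is a dict: "clock": time; "q": joint angles; "joint_velocities": joint speeds; "joint_torque": joint torques, N m; "position": TCP position; "orientation": TCP orientation; "ft_force": force on the tool from outside, world axes, zero at the start; "torque": the same for the moment, N m; "width": opening from 0.0 (shut) to 1.0 (fully open); "grasp_force": force on a finger pad.
Only numpy, scipy, OpenCV 4.12 (cv2) and the standard library are available. Lean on these libraries where they do the work, as an engineer would, in place of code of your own. Each camera call takes 0.05 s, during which the arm holds its last target. There are 200 camera calls.

## Working session

There is one attempt and no reset: what is moved stays moved. The work goes in short steps, Python scripts to look and compute and a tool call to move; the robot and the scene stay as the last step left them, time stands still between calls to the robot, and variables do not carry over. Pictures are saved under pics/ and viewed, at most 14 in all, crops included, and the job is handed in when it is done.

Besides the shell and the picture viewer there is one more tool, called as name(argument=value, ...), one argument or row to a line, values as JSON. send_rows: Moves the arm, as the interface text tells. Its arguments: {"type":"object","properties":{"series":{"type":"array","items":{"type":"array"}},"hand":{"type":"number"},"grip_force":{"type":"number"}},"required":["series"]}

```bash
mkdir -p pics
python3 - <<'E'
from rig import ctrl
import cv2,numpy as np
np.set_printoptions(precision=4,suppress=True)
for n in("scene","top"):
    cv2.imwrite(f"pics/{n}0.png",ctrl.snapshot(n)); m=ctrl.camera_model(n); print(n,np.array(m["mtx"]),np.array(m["pose"]))
s=ctrl.read_state(); print(s, ctrl.grip_point_offset)
E
```

```text
scene [[461.861    0.     285.4595]
 [  0.     461.861  210.4331]
 [  0.       0.       1.    ]] [[-0.1494  0.6204 -0.7699  1.651 ]
 [ 0.9888  0.0968 -0.1138  0.1659]
 [ 0.004  -0.7783 -0.6279  1.0497]
 [ 0.      0.      0.      1.    ]]
top [[481.8891   0.     277.0852]
 [  0.     481.8891 209.8326]
 [  0.       0.       1.    ]] [[-0.007  -0.9957  0.092   0.3268]
 [-0.9999  0.006  -0.0105 -0.0057]
 [ 0.0099 -0.0921 -0.9957  1.7214]
 [ 0.      0.      0.      1.    ]]
{'clock': 0.1, 'q': array([-1.3289,  0.2647,  1.6053, -0.    ,  1.2737, -0.0369]), 'joint_velocities': array([ 0.0002, -0.003 , -0.0026, -0.0003,  0.0009, -0.0016]), 'joint_torque': array([  0.0006, -51.6706, -36.8589,  -0.    ,   0.0062,  -0.    ]), 'position': array([ 0.1856, -0.6483,  0.2301]), 'orientation': array([ 0.9903,  0.1389, -0.0001, -0.001 ]), 'ft_force': array([ 0.6165,  0.6596, -0.6288]), 'torque': array([ 0.0005, -0.012 , -0.009 ]), 'grasp_force': 0.0, 'width': 0.9992378464145998} 0.0187
```

View pics/scene0.png

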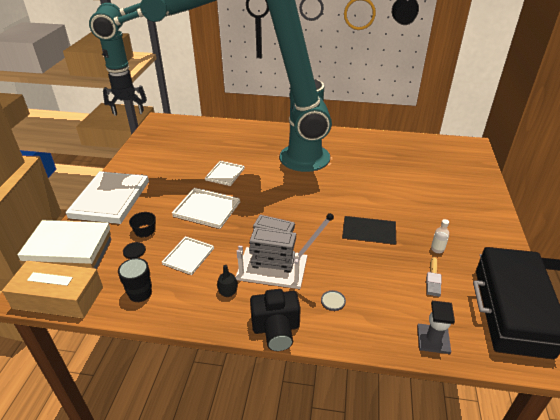

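View pics/top0.png

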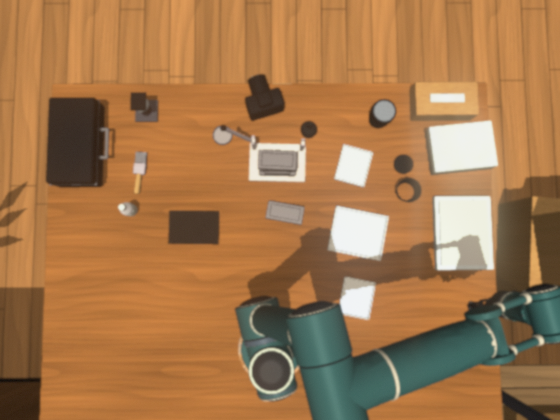

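The top view shows the rack with its stack at (278,162), a stray case at (285,212), the mat at (194,227) and the bar at about (235,133), leaning outwards. There are three tray-like things, at (354,165), (358,232) and (357,298). The one at (358,232) is the largest, about 52x45 px, which matches 190x160 mm. The flat white slabs at the right look like books or boxes. I'll check this in one crop.

Run:
```python
import cv2,numpy as np
a=cv2.imread("pics/top0.png"); 
cv2.imwrite("pics/c1.png",cv2.resize(a[110:310,205:405],(600,600),interpolation=cv2.INTER_CUBIC)[:,:])
b=cv2.imread("pics/scene0.png")
cv2.imwrite("pics/c2.png",cv2.resize(b[150:310,160:360],(750,600),interpolation=cv2.INTER_CUBIC))
```

```text
(no output)
```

View pics/c1.png

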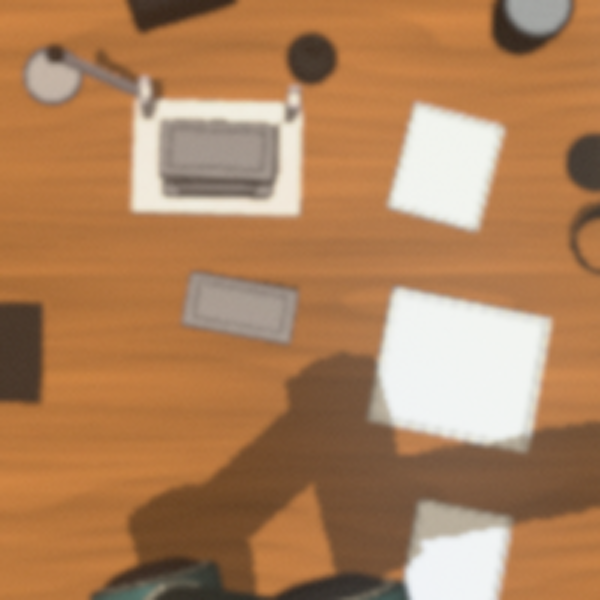

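View pics/c2.png

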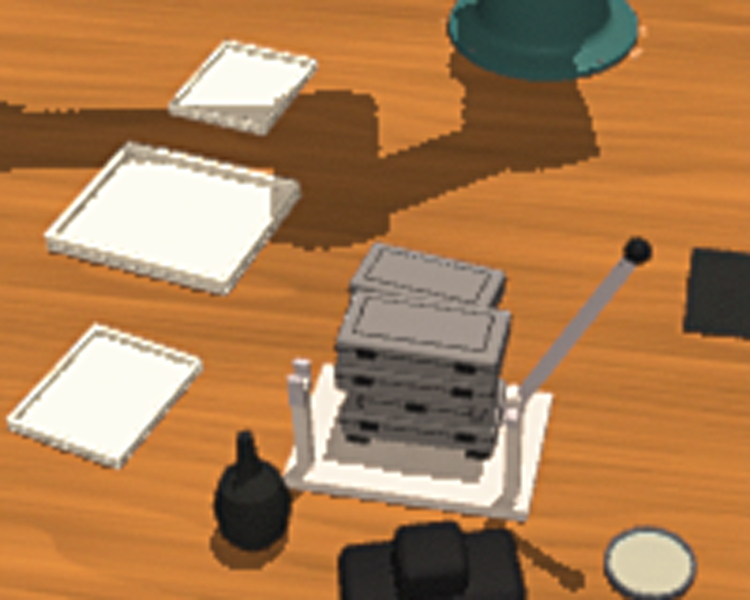

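The crop confirms it. The middle tray-like thing, about (358,232) in the full top view, is clearly the largest of the three and is the tray meant; the other two are smaller look-alikes. The bar leans outwards with its knob near (224,128). Next I measure.

```bash
cat > h.py <<'E'
from rig import ctrl
import cv2,numpy as np
np.set_printoptions(precision=4,suppress=True)
def ray(n,u,v):
    m=ctrl.camera_model(n);K=np.array(m["mtx"]);T=np.array(m["pose"])
    return T[:3,3],T[:3,:3]@np.linalg.solve(K,[u,v,1.])
def p2w(n,u,v,z):
    o,d=ray(n,u,v); return o+d*(z-o[2])/d[2]
def w2p(n,p):
    m=ctrl.camera_model(n);K=np.array(m["mtx"]);T=np.array(m["pose"])
    c=K@(T[:3,:3].T@(np.asarray(p,float)-T[:3,3])); return c[:2]/c[2]
def rect(mask,n,z):
    """world-frame min-area rect of the largest blob: centre, sides, yaw of long side (deg, in 0..180)"""
    c=max(cv2.findContours(mask.astype(np.uint8),cv2.RETR_EXTERNAL,cv2.CHAIN_APPROX_NONE)[0],key=cv2.contourArea)
    W=np.array([p2w(n,*p,z)[:2] for p in c[:,0]],np.float32)*1000
    b=cv2.boxPoints(cv2.minAreaRect(W)); e=[b[1]-b[0],b[2]-b[1]]; L=max(e,key=np.linalg.norm)
    return b.mean(0).round(1),sorted(np.linalg.norm(x).round(1) for x in e),round(np.degrees(np.arctan2(L[1],L[0]))%180,1)
def pose():
    s=ctrl.read_state();q=s["orientation"];th=2*np.degrees(np.arctan2(q[1],q[0]))
    return s["clock"],(s["position"]*1000).round(1),round(th,2),s["ft_force"].round(1),round(s["width"]*85.4,1),s["grasp_force"]
E
python3 - <<'E'
from h import *
a=cv2.imread("pics/top0.png"); h=cv2.cvtColor(a,cv2.COLOR_BGR2HSV)
def m(x0,y0,x1,y1,f):
    M=np.zeros(a.shape[:2],bool);M[y0:y1,x0:x1]=f(h[y0:y1,x0:x1]);return M
grey=lambda p:(p[...,1]<75)&(p[...,2]<200)
print("stray",rect(m(255,195,315,232,grey),"top",.028))
print("tray",rect(m(322,200,400,268,lambda p:p[...,1]<75),"top",.018))
print("mat",rect(m(160,200,228,252,lambda p:p[...,2]<90),"top",.003))
print("rack",rect(m(240,142,315,192,lambda p:p[...,1]<90),"top",.012))
up=lambda u,v:((u+.5)/3-.5+205,(v+.5)/3-.5+110)
for nm,z,P in(("top case",.124,[(160,120),(279,124),(276,180),(160,177)]),("base",.012,[(134,100),(303,101),(300,214),(131,211)]),("stray",.028,[(191,271),(298,290),(290,343),(183,325)])):
    W=np.array([p2w("top",*up(*p),z)[:2]*1000 for p in P]);print(nm,W.round(0).tolist(),W.mean(0), "yaw",np.degrees(np.arctan2(*(W[0]-W[1])[::-1])),np.degrees(np.arctan2(*(W[3]-W[2])[::-1])))
print("blower",p2w("top",309,129,.06),"bar knob",w2p("top",[0.6,0.1,.3]))
E
```

```text
stray (array([475.5, -50.1], dtype=float32), [np.float32(63.3), np.float32(126.7)], np.float32(79.1))
tray (array([ 400.3, -308.7], dtype=float32), [np.float32(167.4), np.float32(196.8)], np.float32(77.9))
mat (array([426. , 274.8], dtype=float32), [np.float32(107.1), np.float32(168.6)], np.float32(89.7))
rack (array([659.6, -24.7], dtype=float32), [np.float32(142.2), np.float32(201.9)], np.float32(89.7))
top case [[678.0, 40.0], [673.0, -93.0], [609.0, -89.0], [613.0, 41.0]] [643.4757 -25.3392] yaw 87.7691075377876 88.20267269543042
base [[727.0, 75.0], [725.0, -129.0], [588.0, -123.0], [593.0, 79.0]] [658.2789 -24.6038] yaw 89.38863851856927 88.66146568891473
stray [[518.0, 7.0], [495.0, -119.0], [433.0, -109.0], [455.0, 17.0]] [475.1528 -50.7523] yaw 79.53517816524446 80.07019389690544
blower [ 0.7653 -0.1374  0.06  ] bar knob [236.3727 162.7702]
```

send_rows(
  series=[
    [[0,0,-30],-8],
    [[0,0,-30],-8],
    [[0,0,-30],-8],
    [[0,0,0],-8],
    [[0,0,0],-8],
    [[0,0,0],-8],
    [[0,0,0],-8],
    [[0,0,0],-8],
    [[0,0,0],-8],
    [[0,0,0],-2],
  ],
  hand=85,
  grip_force=35,
)

```text
clock: 1.1
position: [0.1857, -0.6486, 0.3204]
orientation: [0.706, 0.708, 0.0, -0.001]
ft_force: [0.4, -0.3, -0.6]
width: 0.996
grasp_force: 0.0
```

send_rows(
  series=[
    [[35,25,0],0],
    [[35,25,0],0],
    [[35,25,0],0],
    [[35,25,0],0],
    [[35,25,0],0],
    [[35,25,0],0],
    [[35,25,0],0],
    [[35,25,0],0],
    [[35,25,0],0],
    [[35,25,0],0],
    [[35,26,0],0],
    [[35,26,0],0],
    [[35,26,0],0],
    [[35,26,20],0],
    [[35,26,30],0],
    [[35,26,30],0],
    [[35,26,30],0],
    [[28,25,30],1],
    [[0,0,0],0],
    [[0,0,0],0],
  ],
)

```text
clock: 3.1
position: [0.6377, -0.0312, 0.1841]
orientation: [0.713, 0.701, -0.002, -0.001]
ft_force: [0.6, -1.0, 0.5]
width: 0.997
grasp_force: 0.0
```

Run:
```python
from h import *
print(pose())
for n in("scene","top"): cv2.imwrite(f"pics/{n}1.png",ctrl.snapshot(n))
a=cv2.imread("pics/scene1.png");b=cv2.imread("pics/top1.png")
cv2.imwrite("pics/c3.png",np.vstack([b[100:380,0:560],cv2.resize(a[100:340,60:540],(560,280))]))
```

```text
(3.1, array([637.7, -31.2, 184.1]), np.float64(89.09), array([ 0.6, -1. ,  0.5]), 85.1, 0.0)
```

View pics/c3.png

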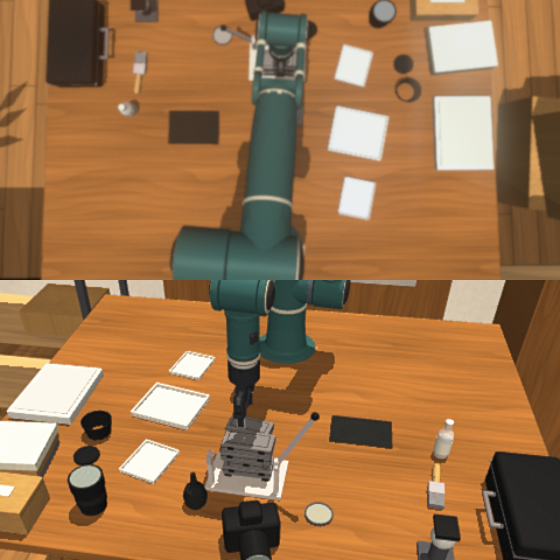

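The view shows a single stray, the one in front of the rack, and no others elsewhere. Now I go down on up2.

send_rows(
  series=[
    [[6,6,20],0],
    [[0,0,20],0],
    [[0,0,15],0],
    [[0,0,10],0],
    [[0,0,10],0],
    [[0,0,6],0],
    [[0,0,6],0],
    [[0,0,0],0],
    [[0,0,0],0],
  ],
)

```text
clock: 4.1
position: [0.6451, -0.026, 0.0995]
orientation: [0.713, 0.701, 0.0, 0.0]
ft_force: [-0.0, 0.3, 0.1]
width: 0.997
grasp_force: 0.0
```

send_rows(
  series=[
    [[0,0,0],0],
    [[0,0,0],0],
    [[0,0,0],0],
    [[0,0,0],0],
    [[0,0,0],0],
  ],
  hand=50,
  grip_force=35,
)

```text
clock: 4.6
position: [0.6454, -0.0261, 0.1002]
orientation: [0.713, 0.701, 0.0, 0.001]
ft_force: [-1.5, -0.7, 5.8]
width: 0.744
grasp_force: 40.0
```

Run:
```python
from h import *
print(pose())
cv2.imwrite("pics/scene2.png",ctrl.snapshot("scene"))
a=cv2.imread("pics/scene2.png")
cv2.imwrite("pics/c4.png",cv2.resize(a[170:300,190:360],(784,600),interpolation=cv2.INTER_CUBIC))
```

```text
(4.6, array([645.4, -26.1, 100.2]), np.float64(88.98), array([-1.5, -0.7,  5.8]), 63.5, 39.9886429309845)
```

View pics/c4.png

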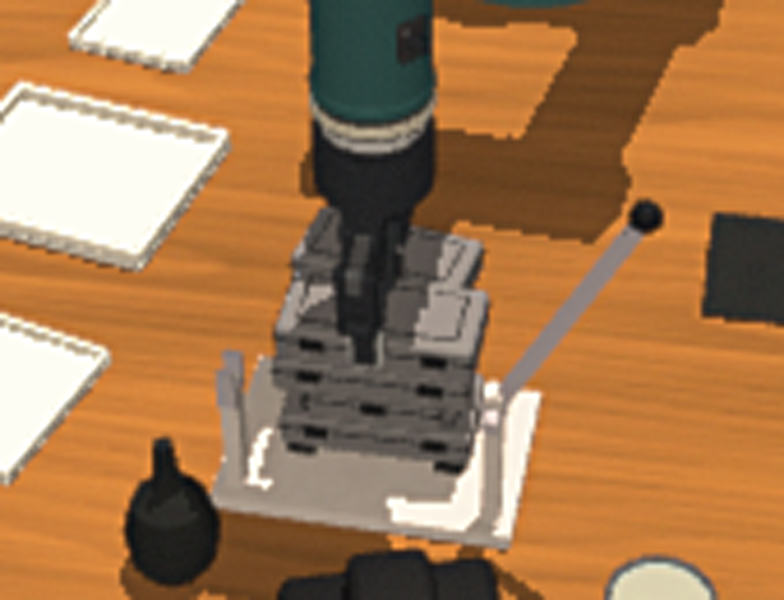

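The fingers hold up2 at 63.5 mm, with the tips just above the seam at about (365,362). Lift and check.

send_rows(
  series=[
    [[0,0,-3],0],
    [[0,0,-5],0],
    [[0,0,-8],0],
    [[0,0,-12],0],
    [[0,0,-20],0],
    [[0,0,-20],0],
    [[0,0,-12],0],
    [[0,0,0],0],
  ],
)

```text
clock: 5.45
position: [0.6467, -0.0262, 0.1826]
orientation: [0.713, 0.701, 0.002, 0.002]
ft_force: [0.6, -0.5, -2.1]
width: 0.737
grasp_force: 39.3
```

Run:
```python
from h import *
print(pose())
a=ctrl.snapshot("scene")
cv2.imwrite("pics/c5.png",cv2.resize(a[130:300,190:360],(600,600),interpolation=cv2.INTER_CUBIC))
```

```text
(5.45, array([646.7, -26.2, 182.6]), np.float64(88.97), array([ 0.6, -0.5, -2.1]), 62.9, 39.329336285591125)
```

View pics/c5.png

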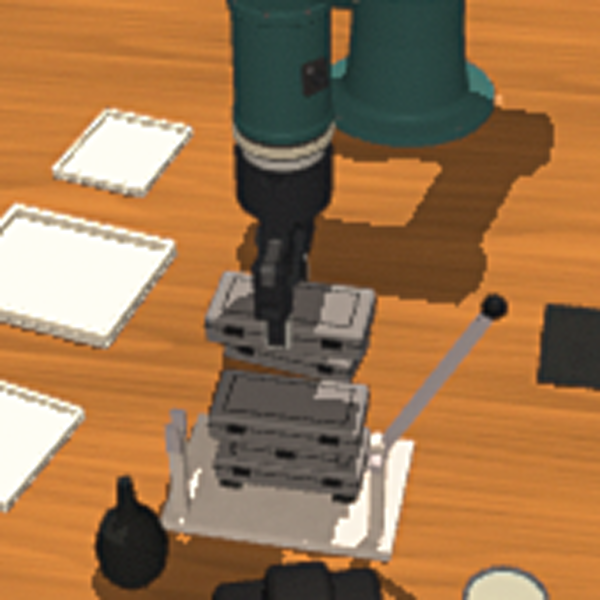

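Only up2 came up; up1, the short case and low are still in the rack, and the shape under the lifted case is the stray behind. Next I carry it to the mat.

send_rows(
  series=[
    [[10,-8,-5],0],
    [[20,-15,-5],0],
    [[30,-22,0],0],
    [[30,-22,0],0],
    [[30,-22,0],0],
    [[30,-23,0],0],
    [[30,-23,0],0],
    [[30,-23,0],0],
    [[30,-23,10],0],
    [[27,-22,10],0],
    [[20,-15,15],0],
    [[10,-8,20],0],
    [[0,0,25],0],
    [[0,0,25],0],
    [[0,0,20],0],
    [[0,0,20],0],
    [[0,0,15],0],
    [[0,0,10],0],
    [[0,0,0],0],
    [[0,0,0],0],
  ],
)

```text
clock: 7.5
position: [0.4238, 0.275, 0.0192]
orientation: [0.713, 0.701, -0.0, -0.0]
ft_force: [0.4, 0.2, -1.8]
width: 0.744
grasp_force: 39.2
```

Run:
```python
from h import *
print(pose())
```

```text
(7.5, array([423.8, 275. ,  19.2]), np.float64(88.98), array([ 0.4,  0.2, -1.8]), 63.5, 39.21905815601349)
```

send_rows(
  series=[
    [[0,0,5],0],
    [[0,0,4],0],
    [[0,0,2],0],
    [[0,0,1],0],
    [[0,0,0],0],
  ],
)

```text
clock: 8.0
position: [0.4243, 0.275, 0.0074]
orientation: [0.713, 0.701, 0.0, 0.0]
ft_force: [-0.4, 0.1, -1.6]
width: 0.74
grasp_force: 39.3
```

send_rows(
  series=[
    [[0,0,0],0],
    [[0,0,0],0],
    [[0,0,0],0],
    [[0,0,0],0],
  ],
  hand=85,
)

```text
clock: 8.4
position: [0.4244, 0.2751, 0.0075]
orientation: [0.713, 0.701, 0.0, 0.0]
ft_force: [0.4, -0.9, -1.2]
width: 0.995
grasp_force: 0.0
```

send_rows(
  series=[
    [[0,0,-10],0],
    [[0,0,-20],0],
    [[0,0,-30],0],
    [[0,0,-40],0],
    [[-10,8,-40],0],
    [[-30,22,-20],0],
    [[-30,22,0],0],
    [[-30,22,0],0],
    [[-30,22,0],0],
    [[-30,23,0],0],
    [[-30,23,0],0],
    [[-30,23,0],0],
    [[-30,22,0],0],
    [[-25,20,10],0],
    [[-15,12,20],0],
    [[-7,6,20],0],
    [[0,0,0],0],
    [[0,0,0],0],
  ],
)

```text
clock: 10.2
position: [0.6433, -0.0259, 0.1173]
orientation: [0.714, 0.701, -0.0, -0.001]
ft_force: [0.3, 0.9, 0.7]
width: 0.996
grasp_force: 0.0
```

Run:
```python
from h import *
print(pose())
```

```text
(10.2, array([643.3, -25.9, 117.3]), np.float64(88.95), array([0.3, 0.9, 0.7]), 85.0, 0.0)
```

send_rows(
  series=[
    [[0,2,15],0],
    [[0,0,12],0],
    [[0,0,10],0],
    [[0,0,8],0],
    [[0,0,0],0],
  ],
)

```text
clock: 10.7
position: [0.6442, -0.0257, 0.0702]
orientation: [0.713, 0.701, -0.001, -0.001]
ft_force: [0.3, -0.7, -1.2]
width: 0.996
grasp_force: 0.0
```

send_rows(
  series=[
    [[0,0,0],0],
    [[0,0,0],0],
    [[0,0,0],0],
    [[0,0,0],0],
    [[0,0,0],0],
  ],
  hand=50,
)

```text
clock: 11.2
position: [0.6463, -0.0261, 0.0728]
orientation: [0.713, 0.701, 0.0, 0.0]
ft_force: [0.8, 0.3, 1.4]
width: 0.738
grasp_force: 40.4
```

send_rows(
  series=[
    [[0,0,-3],0],
    [[0,0,-5],0],
    [[0,0,-8],0],
    [[0,0,-12],0],
    [[0,0,-20],0],
    [[0,0,-20],0],
    [[0,0,-12],0],
    [[0,0,0],0],
  ],
)

```text
clock: 12.0
position: [0.6479, -0.0262, 0.1558]
orientation: [0.713, 0.701, 0.002, 0.002]
ft_force: [0.8, -0.4, -0.5]
width: 0.741
grasp_force: 40.2
```

Run:
```python
from h import *
print(pose())
a=ctrl.snapshot("scene")
cv2.imwrite("pics/c6.png",cv2.resize(a[130:300,190:420],(800,591),interpolation=cv2.INTER_CUBIC))
```

```text
(12.0, array([647.9, -26.2, 155.8]), np.float64(88.97), array([ 0.8, -0.4, -0.5]), 63.3, 40.21076560020447)
```

View pics/c6.png

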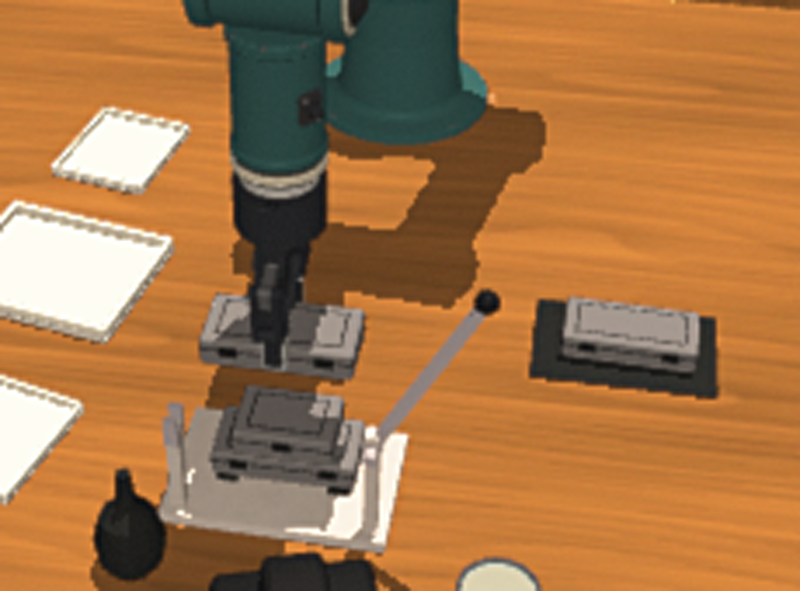

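up2 sits on the mat and the short case is exposed on low. I'll park up1 on top of up2.

send_rows(
  series=[
    [[10,-8,-5],0],
    [[20,-15,-5],0],
    [[30,-22,0],0],
    [[30,-22,0],0],
    [[30,-22,0],0],
    [[30,-23,0],0],
    [[30,-23,0],0],
    [[30,-23,0],0],
    [[30,-23,0],0],
    [[27,-22,0],0],
    [[20,-15,15],0],
    [[10,-8,20],0],
    [[0,0,25],0],
    [[0,0,25],0],
    [[0,0,20],0],
    [[0,0,10],0],
    [[0,0,5],0],
    [[0,0,5],0],
    [[0,0,2],0],
    [[0,0,0],0],
  ],
)

```text
clock: 14.05
position: [0.4259, 0.2753, 0.0361]
orientation: [0.713, 0.701, 0.001, 0.0]
ft_force: [-0.3, 0.1, -1.8]
width: 0.74
grasp_force: 40.1
```

Run:
```python
from h import *
print(pose())
```

```text
(14.05, array([425.9, 275.3,  36.1]), np.float64(88.96), array([-0.3,  0.1, -1.8]), 63.2, 40.14146089553833)
```

send_rows(
  series=[
    [[0,-1,1],0],
    [[0,0,0],0],
  ],
)

```text
clock: 14.25
position: [0.4258, 0.2755, 0.0359]
orientation: [0.713, 0.701, 0.002, 0.001]
ft_force: [0.6, -1.3, 4.7]
width: 0.741
grasp_force: 40.9
```

send_rows(
  series=[
    [[0,0,0],0],
    [[0,0,0],0],
    [[0,0,0],0],
    [[0,0,0],0],
  ],
  hand=85,
)

```text
clock: 14.65
position: [0.424, 0.2749, 0.0341]
orientation: [0.713, 0.701, -0.0, -0.0]
ft_force: [0.2, -0.4, 0.7]
width: 0.992
grasp_force: 0.0
```

send_rows(
  series=[
    [[0,0,-10],0],
    [[0,0,-20],0],
    [[0,0,-30],0],
    [[0,0,-30],0],
    [[-10,8,-15],0],
    [[-30,22,0],0],
    [[-30,22,0],0],
    [[-30,22,0],0],
    [[-30,22,0],0],
    [[-30,23,0],0],
    [[-30,23,0],0],
    [[-30,23,0],0],
    [[-30,22,0],0],
    [[-25,20,15],0],
    [[-15,12,20],0],
    [[-7,6,20],0],
    [[0,0,0],0],
    [[0,0,0],0],
  ],
)

```text
clock: 16.45
position: [0.6433, -0.0259, 0.0842]
orientation: [0.714, 0.701, -0.0, -0.001]
ft_force: [0.3, -0.0, -1.1]
width: 0.994
grasp_force: 0.0
```

Run:
```python
from h import *
print(pose())
```

```text
(16.45, array([643.3, -25.9,  84.2]), np.float64(88.95), array([ 0.3, -0. , -1.1]), 84.9, 0.0)
```

send_rows(
  series=[
    [[0,2,15],0],
    [[0,0,12],0],
    [[0,0,8],0],
    [[0,0,5],0],
    [[0,0,0],0],
  ],
)

```text
clock: 16.95
position: [0.6448, -0.0257, 0.0429]
orientation: [0.713, 0.701, -0.001, -0.001]
ft_force: [0.4, 0.2, 0.3]
width: 0.994
grasp_force: 0.0
```

send_rows(
  series=[
    [[0,0,0],0],
    [[0,0,0],0],
    [[0,0,0],0],
    [[0,0,0],0],
    [[0,0,0],0],
  ],
  hand=50,
  grip_force=28,
)

```text
clock: 17.45
position: [0.6464, -0.0261, 0.0448]
orientation: [0.713, 0.701, 0.0, 0.0]
ft_force: [0.0, -0.5, 1.8]
width: 0.743
grasp_force: 32.8
```

send_rows(
  series=[
    [[0,0,-3],0],
    [[0,0,-5],0],
    [[0,0,-8],0],
    [[0,0,-12],0],
    [[0,0,-20],0],
    [[0,0,-20],0],
    [[0,0,-12],0],
    [[0,0,0],0],
  ],
)

```text
clock: 18.25
position: [0.648, -0.0262, 0.1277]
orientation: [0.713, 0.701, 0.002, 0.002]
ft_force: [0.5, -0.6, -0.4]
width: 0.746
grasp_force: 32.5
```

Run:
```python
from h import *
print(pose())
a=ctrl.snapshot("scene")
cv2.imwrite("pics/c7.png",cv2.resize(a[130:300,160:390],(800,591),interpolation=cv2.INTER_CUBIC))
b=ctrl.snapshot("top");cv2.imwrite("pics/top7.png",b); h=cv2.cvtColor(b,cv2.COLOR_BGR2HSV)
M=np.zeros(b.shape[:2],bool);M[200:268,322:400]=h[200:268,322:400,1]<75
print("tray",rect(M,"top",.018))
```

```text
(18.25, array([648. , -26.2, 127.7]), np.float64(88.98), array([ 0.5, -0.6, -0.4]), 63.7, 32.49145030975342)
tray (array([ 401.7, -308.7], dtype=float32), [np.float32(164.8), np.float32(194.3)], np.float32(78.1))
```

View pics/c7.png

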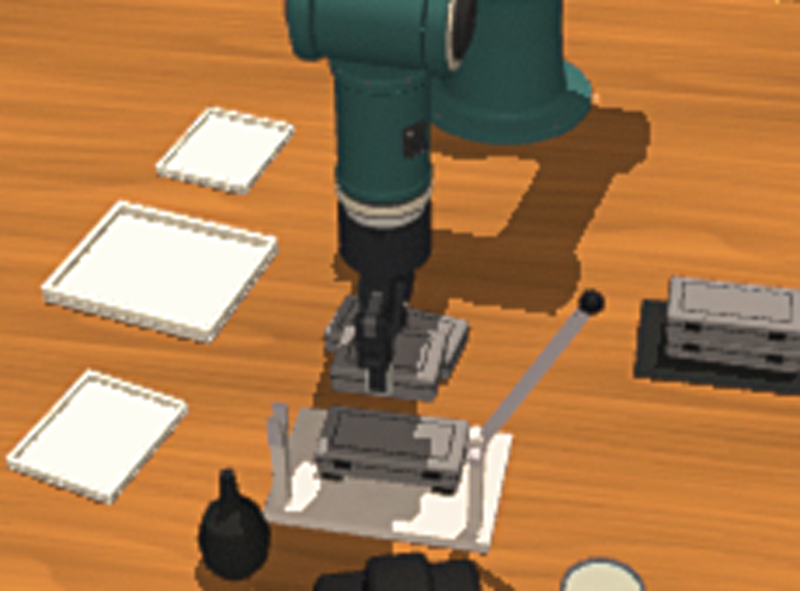

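The short case is out and level, and low stays in place. The tray is unmoved. I carry the case there and line up its yaw.

send_rows(
  series=[
    [[-10,-8,-5],0],
    [[-20,-17,0],0],
    [[-30,-25,0],0],
    [[-30,-25,0],0],
    [[-30,-26,0],0],
    [[-30,-26,0],0],
    [[-30,-26,0],0],
    [[-30,-25,0],0],
    [[-30,-25,0],0],
    [[-25,-20,0],0],
    [[-15,-12,10],0],
    [[-7,-7,15],0],
    [[0,0,15],4],
    [[0,0,15],4],
    [[0,0,15],3],
    [[0,0,15],0],
    [[0,0,15],0],
    [[0,0,10],0],
    [[0,0,0],0],
    [[0,0,0],0],
  ],
)

```text
clock: 20.35
position: [0.3982, -0.3086, 0.0191]
orientation: [0.777, 0.629, -0.0, -0.0]
ft_force: [1.5, -0.2, -1.0]
width: 0.744
grasp_force: 32.4
```

Run:
```python
from h import *
print(pose())
a=ctrl.snapshot("scene")
cv2.imwrite("pics/c8.png",cv2.resize(a[150:270,140:300],(800,600),interpolation=cv2.INTER_CUBIC))
```

```text
(20.35, array([ 398.2, -308.6,   19.1]), np.float64(77.97), array([ 1.5, -0.2, -1. ]), 63.5, 32.38203585147858)
```

View pics/c8.png

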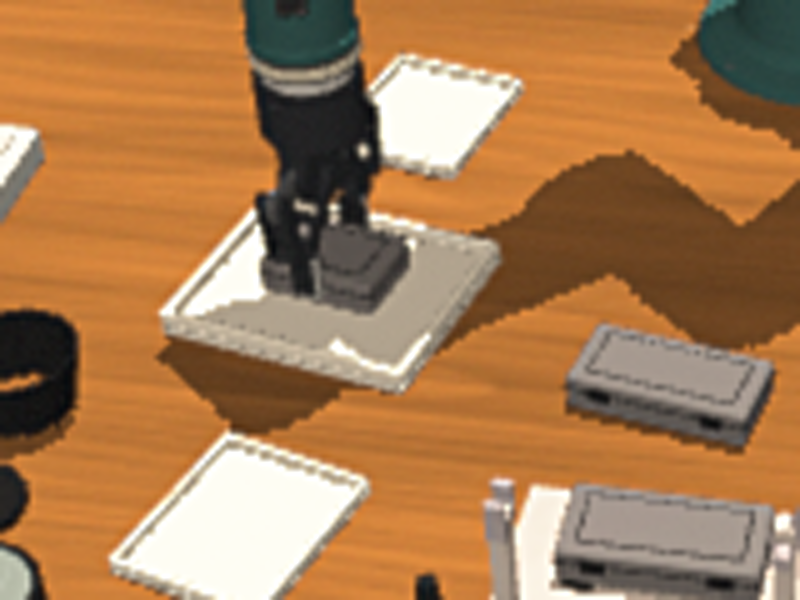

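The short case hovers over the middle of the tray, at crop pixel (340,270). Lower and release.

send_rows(
  series=[
    [[0,3,3],0],
    [[0,0,3],0],
    [[0,0,2],0],
    [[0,0,1],0],
    [[0,0,0],0],
    [[0,0,0],0],
  ],
)

```text
clock: 21.0
position: [0.4018, -0.3093, 0.0108]
orientation: [0.777, 0.629, 0.0, 0.0]
ft_force: [-1.4, 2.6, 4.9]
width: 0.741
grasp_force: 33.2
```

send_rows(
  series=[
    [[0,0,0],0],
    [[0,0,0],0],
    [[0,0,0],0],
    [[0,0,0],0],
    [[0,0,-10],0],
    [[0,0,-20],0],
    [[0,0,-30],0],
    [[0,0,-40],0],
    [[0,0,-40],0],
    [[0,0,0],0],
  ],
  hand=85,
)

```text
clock: 22.0
position: [0.4055, -0.3126, 0.1578]
orientation: [0.777, 0.629, 0.001, 0.006]
ft_force: [1.6, -0.1, 0.5]
width: 0.994
grasp_force: 0.0
```

Run:
```python
from h import *
print(pose())
b=ctrl.snapshot("top");cv2.imwrite("pics/top8.png",b)
c=lambda x,y:cv2.resize(b[y:y+75,x:x+100],(400,300),interpolation=cv2.INTER_CUBIC)
cv2.imwrite("pics/c9.png",np.vstack([np.hstack([c(230,130),c(240,180)]),np.hstack([c(150,190),c(310,190)])]))
```

```text
(22.0, array([ 405.5, -312.6,  157.8]), np.float64(77.98), array([ 1.6, -0.1,  0.5]), 84.9, 0.0)
```

View pics/c9.png

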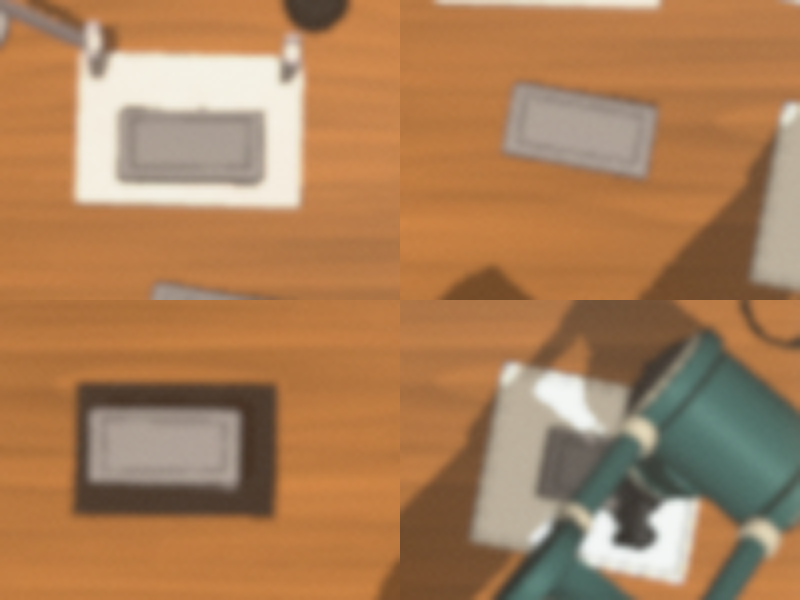

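The low case sits square on the rack, the two cases are stacked on the mat, the stray lies at about crop (580,130), and the short case is in the tray. I measure poses from this picture.

Run:
```python
from h import *
a=cv2.imread("pics/top8.png"); h=cv2.cvtColor(a,cv2.COLOR_BGR2HSV).astype(int)
def m(x0,y0,x1,y1,f):
    M=np.zeros(a.shape[:2],bool);M[y0:y1,x0:x1]=f(h[y0:y1,x0:x1]);return M
print("low",rect(m(252,150,302,180,lambda p:(p[...,2]<195)),"top",.038))
print("stray",rect(m(255,195,315,232,lambda p:p[...,1]<90),"top",.026))
print("matcase",rect(m(160,205,228,250,lambda p:(p[...,1]<90)&(p[...,2]>110)),"top",.057))
up=lambda u,v,x,y:((u+.5)/4-.5+x,(v+.5)/4-.5+y)
for nm,z,P,o in(("low",.040,[(118,107),(265,111),(263,183),(117,181)],(230,130)),("base",.012,[(79,52),(303,56),(300,208),(75,204)],(230,130)),("stray",.028,[(514-400,82),(658-400,105),(646-400,178),(503-400,157)],(240,180)),("matc",.059,[(89,408-300),(243,411-300),(239,487-300),(87,484-300)],(150,190))):
    W=np.array([p2w("top",*up(*p,*o),z)[:2]*1000 for p in P]);print(nm,W.mean(0), "yaw",np.degrees(np.arctan2(*(W[0]-W[1])[::-1])),np.degrees(np.arctan2(*(W[3]-W[2])[::-1])))
```

```text
low (array([636.6, -24.8], dtype=float32), [np.float32(65.4), np.float32(127.6)], np.float32(87.8))
stray (array([475.4, -49.9], dtype=float32), [np.float32(65.0), np.float32(129.2)], np.float32(79.3))
matcase (array([424.6, 276.2], dtype=float32), [np.float32(65.7), np.float32(128.4)], np.float32(89.6))
low [637.7347 -25.2564] yaw 88.13553723621689 88.90154694096623
base [657.2256 -24.3674] yaw 88.69286267926583 88.65932144278958
stray [474.569  -50.2379] yaw 80.53529760713614 81.26811151284348
matc [424.5268 274.8694] yaw 88.5244064102047 88.49146714090298
```

```bash
cat >> h.py <<'E'
def edges(img,n,c,th,z,half,rng,across,span):
    """sub-pixel edge offset (mm) near +-half from c, across 'x' (case width) or 'y' (length); th = yaw of length"""
    t=np.radians(th);L=np.array([np.cos(t),np.sin(t)]);Wd=np.array([np.sin(t),-np.cos(t)])
    d,o=(Wd,L) if across=='x' else (L,Wd)
    g=cv2.cvtColor(img,cv2.COLOR_BGR2HSV)[...,1 if across[-1]=='s' else 2].astype(np.float32);out=[]
    for s in(-half,half):
        k=np.arange(s-rng,s+rng+.1,.5);v=[]
        for w in np.linspace(-span,span,9):
            P=[c+d*x+o*w for x in k];uv=np.array([w2p(n,[p[0]/1e3,p[1]/1e3,z]) for p in P],np.float32)
            pr=cv2.remap(g,uv[None,:,0].copy(),uv[None,:,1].copy(),cv2.INTER_CUBIC)[0]
            G=np.abs(np.gradient(cv2.GaussianBlur(pr[:,None],(1,9),0)[:,0]))**2;v.append((G*k).sum()/G.sum())
        out.append((np.median(v),np.std(v)))
    return np.round(out,1).tolist()
E
python3 - <<'E'
from h import *
a=cv2.imread("pics/top8.png")
print("base +-67.5 about",edges(a,"top",np.array([657,-24.5]),88.7,.012,67.5,8,'x',60))
print("base y",edges(a,"top",np.array([657,-24.5]),88.7,.012,100,8,'y',35))
print("low x",edges(a,"top",np.array([641,-25.]),88.7,.040,32,9,'x',45))
print("low y",edges(a,"top",np.array([641,-25.]),88.7,.040,65,8,'y',22))
print("mat x",edges(a,"top",np.array([424.5,275.]),89,.059,32,9,'x',45),edges(a,"top",np.array([424.5,275.]),89,.059,65,8,'y',22))
b=ctrl.snapshot("scene");cv2.imwrite("pics/scene9.png",b)
print("scene low x",edges(b,"scene",np.array([641,-25.]),88.7,.040,32,9,'x',30))
print("scene mat x",edges(b,"scene",np.array([424.5,275.]),89,.059,32,9,'x',45))
print("scene base x",edges(b,"scene",np.array([657,-24.5]),88.7,.012,67.5,8,'x',50))
E
```

```text
base +-67.5 about [[-67.1, 0.5], [69.5, 0.6]]
base y [[-100.9, 0.3], [101.9, 0.2]]
low x [[-37.0, 0.3], [28.2, 1.1]]
low y [[-65.6, 0.3], [64.5, 0.4]]Traceback (most recent call last):
  File "<stdin>", line 7, in <module>
  File "h.py", line 29, in edges
    P=[c+d*x+o*w for x in k];uv=np.array([w2p(n,[p[0]/1e3,p[1]/1e3,z]) for p in P],np.float32)
                                          ~~~^^^^^^^^^^^^^^^^^^^^^^^^^
  File "h.py", line 10, in w2p
    m=ctrl.camera_model(n);K=np.array(m["mtx"]);T=np.array(m["pose"])
ValueError: time passes only in moves, steps and waits
```

```bash
sed -i 's/m=ctrl.camera_model(n);/m=CM(n);/; s/^def ray/import functools\nCM=functools.lru_cache(None)(lambda n:ctrl.camera_model(n))\ndef ray/' h.py
python3 - <<'E'
from h import *
a=cv2.imread("pics/top8.png")
print("mat x",edges(a,"top",np.array([424.5,275.]),89,.059,32,9,'x',45),edges(a,"top",np.array([424.5,275.]),89,.059,65,8,'y',22))
b=ctrl.snapshot("scene");cv2.imwrite("pics/scene9.png",b)
print("scene low x",edges(b,"scene",np.array([641,-25.]),88.7,.040,32,9,'x',30))
print("scene mat x",edges(b,"scene",np.array([424.5,275.]),89,.059,32,9,'x',45))
print("scene base x",edges(b,"scene",np.array([657,-24.5]),88.7,.012,67.5,8,'x',50))
E
```

```text
mat x [[-30.8, 0.3], [34.1, 0.2]] [[-64.2, 0.1], [65.0, 0.3]]
scene low x [[-30.2, 1.1], [30.8, 1.0]]
scene mat x [[-30.5, 1.3], [34.0, 1.0]]
scene base x [[-69.6, 1.0], [67.0, 0.3]]
```

Run:
```python
from h import *
a=cv2.imread("pics/top0.png");b=cv2.imread("pics/scene0.png")
c=np.array([644.,-25.])
print("up2 top",edges(a,"top",c,88.7,.124,32,9,'x',45),edges(a,"top",c,88.7,.124,65,8,'y',22))
print("up2 scene",edges(b,"scene",c,88.7,.124,32,9,'x',45),edges(b,"scene",c,88.7,.124,65,8,'y',22))
d=cv2.imread("pics/scene9.png")
print("low scene",edges(d,"scene",np.array([641.,-25]),88.7,.040,32,9,'x',30),edges(d,"scene",np.array([641.,-25]),88.7,.040,65,8,'y',22))
print("base y scene",edges(d,"scene",np.array([657.,-24.5]),88.7,.012,100,8,'y',35))
A=cv2.imread("pics/top8.png")
f=lambda g,x,y:cv2.resize(g[y:y+60,x:x+80],(400,300),interpolation=cv2.INTER_CUBIC)
def ov(g,n,c,z,th=88.7,s=5,hw=(32,65)):
    g=g.copy();g=cv2.resize(g,None,fx=s,fy=s,interpolation=cv2.INTER_CUBIC);t=np.radians(th)
    P=[c+np.array([np.sin(t),-np.cos(t)])*i*hw[0]+np.array([np.cos(t),np.sin(t)])*j*hw[1] for i,j in((1,1),(1,-1),(-1,-1),(-1,1))]
    uv=np.array([(w2p(n,[p[0]/1e3,p[1]/1e3,z])+.5)*s-.5 for p in P]).round().astype(int)
    cv2.polylines(g,[uv],True,(0,0,255),1);return g
s=8
g1=ov(A,"top",np.array([641.,-25]),.040,s=s)[130*s:200*s,240*s:315*s]
g2=ov(d,"scene",np.array([641.,-25]),.040,s=s)[210*s:285*s,230*s:310*s]
cv2.imwrite("pics/c10.png",np.hstack([cv2.resize(g1,(400,373)),cv2.resize(g2,(398,373))]))
```

```text
up2 top [[-32.6, 0.6], [33.9, 1.1]] [[-67.2, 0.1], [66.6, 0.2]]
up2 scene [[-31.7, 2.3], [32.8, 1.0]] [[-61.9, 0.5], [68.0, 1.2]]
low scene [[-30.2, 1.1], [30.8, 1.0]] [[-63.0, 0.7], [67.7, 1.2]]
base y scene [[-99.9, 2.4], [101.1, 0.7]]
```

View pics/c10.png

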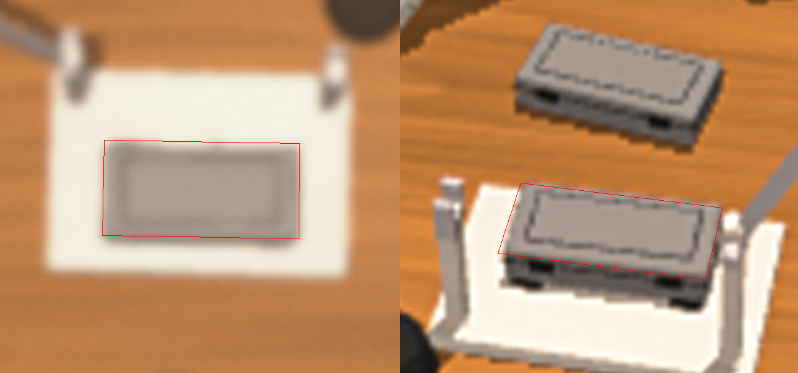

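The overlays put low within a few mm of the seat, perhaps 2–3 mm towards -x. I'll close the fingers lightly on low at the seat position to square it. That way the cases set down later at the same pose will line up with it.

send_rows(
  series=[
    [[0,0,0],-5],
    [[0,0,0],-5.7],
    [[15,12,0],0],
    [[25,20,0],0],
    [[30,24,0],0],
    [[30,24,0],0],
    [[30,24,0],0],
    [[30,24,0],0],
    [[30,24,0],0],
    [[30,24,0],0],
    [[30,23,10],0],
    [[25,20,20],0],
    [[17,12,30],0],
    [[0,0,30],0],
    [[0,0,10],0],
    [[0,0,0],0],
    [[0,0,0],0],
  ],
)

```text
clock: 23.8
position: [0.6392, -0.0232, 0.0504]
orientation: [0.715, 0.699, -0.0, -0.0]
ft_force: [0.2, -0.4, -0.0]
width: 0.996
grasp_force: 0.0
```

Run:
```python
from h import *
print(pose())
```

```text
(23.8, array([639.2, -23.2,  50.4]), np.float64(88.64), array([ 0.2, -0.4, -0. ]), 85.0, 0.0)
```

send_rows(
  series=[
    [[-2,3,10],0],
    [[0,0,8],0],
    [[0,0,6],0],
    [[0,0,5],0],
    [[0,0,3],0],
    [[0,0,0],0],
  ],
)

```text
clock: 24.4
position: [0.6417, -0.0248, 0.0175]
orientation: [0.715, 0.699, -0.0, -0.0]
ft_force: [0.8, 0.6, 0.3]
width: 0.99
grasp_force: 0.0
```

send_rows(
  series=[
    [[0,0,0],0],
    [[0,0,0],0],
    [[0,0,0],0],
    [[0,0,0],0],
    [[0,0,0],0],
  ],
  hand=50,
  grip_force=20,
)

```text
clock: 24.9
position: [0.6425, -0.0248, 0.0186]
orientation: [0.715, 0.699, 0.0, 0.0]
ft_force: [0.2, -0.2, 2.5]
width: 0.743
grasp_force: 24.3
```

send_rows(
  series=[
    [[0,0,0],0],
    [[0,0,0],0],
    [[0,0,0],0],
    [[0,0,0],0],
  ],
  hand=85,
  grip_force=35,
)

```text
clock: 25.3
position: [0.6423, -0.0248, 0.0182]
orientation: [0.715, 0.699, 0.0, 0.0]
ft_force: [0.4, -0.7, 0.7]
width: 0.994
grasp_force: 0.0
```

send_rows(
  series=[
    [[0,0,-10],0],
    [[0,0,-25],0],
    [[0,0,-35],0],
    [[10,-8,-30],0],
    [[20,-15,-5],0],
    [[30,-22,0],0],
    [[30,-22,0],0],
    [[30,-23,0],0],
    [[30,-23,0],0],
    [[30,-23,0],0],
    [[30,-23,0],0],
    [[30,-23,0],0],
    [[28,-21,0],0],
    [[18,-14,0],0],
    [[9,-8,20],0],
    [[0,0,25],0],
    [[0,0,15],0],
    [[0,0,0],0],
    [[0,0,0],0],
  ],
)

```text
clock: 27.2
position: [0.4244, 0.2754, 0.0639]
orientation: [0.715, 0.699, 0.0, 0.0]
ft_force: [-0.9, -0.1, 0.2]
width: 0.991
grasp_force: 0.0
```

Run:
```python
from h import *
print(pose())
```

```text
(27.2, array([424.4, 275.4,  63.9]), np.float64(88.67), array([-0.9, -0.1,  0.2]), 84.7, 0.0)
```

send_rows(
  series=[
    [[0,0,12],0],
    [[0,0,9],0],
    [[0,0,7],0],
    [[0,0,0],0],
    [[0,0,0],0],
  ],
)

```text
clock: 27.7
position: [0.424, 0.2751, 0.0349]
orientation: [0.715, 0.699, -0.0, -0.0]
ft_force: [0.3, -0.3, -0.3]
width: 0.997
grasp_force: 0.0
```

send_rows(
  series=[
    [[0,0,0],0],
    [[0,0,0],0],
    [[0,0,0],0],
    [[0,0,0],0],
    [[0,0,0],0],
  ],
  hand=50,
)

```text
clock: 28.2
position: [0.4248, 0.2757, 0.0359]
orientation: [0.715, 0.699, 0.001, 0.0]
ft_force: [0.3, -0.1, 5.1]
width: 0.742
grasp_force: 40.1
```

send_rows(
  series=[
    [[0,0,-3],0],
    [[0,0,-8],0],
    [[0,0,-15],0],
    [[0,0,-25],0],
    [[-10,8,-25],0],
    [[-20,15,-10],0],
    [[-30,22,0],0],
    [[-30,22,0],0],
    [[-30,23,0],0],
    [[-30,23,0],0],
    [[-30,23,0],0],
    [[-30,23,0],0],
    [[-30,23,0],0],
    [[-28,21,0],0],
    [[-18,14,0],0],
    [[-9,8,0],0],
    [[0,0,20],0],
    [[0,0,20],0],
    [[0,0,0],0],
    [[0,0,0],0],
  ],
)

```text
clock: 30.2
position: [0.6413, -0.0242, 0.0808]
orientation: [0.715, 0.699, -0.001, -0.001]
ft_force: [-0.2, -0.0, -0.8]
width: 0.74
grasp_force: 39.4
```

Run:
```python
from h import *
print(pose())
```

```text
(30.2, array([641.3, -24.2,  80.8]), np.float64(88.71), array([-0.2, -0. , -0.8]), 63.2, 39.44563150405884)
```

send_rows(
  series=[
    [[-1.5,1,10],0],
    [[0,0,10],0],
    [[0,0,8],0],
    [[0,0,4],0],
    [[0,0,2],0],
    [[0,0,1],0],
    [[0,0,0],0],
    [[0,0,0],0],
  ],
)

```text
clock: 31.0
position: [0.6436, -0.0264, 0.0466]
orientation: [0.715, 0.699, 0.0, 0.0]
ft_force: [0.3, 0.2, -1.6]
width: 0.74
grasp_force: 39.6
```

send_rows(
  series=[
    [[0.5,-1,1],0],
    [[0,0,1],0],
    [[0,0,0],0],
    [[0,0,0],0],
  ],
)

```text
clock: 31.4
position: [0.6425, -0.0258, 0.045]
orientation: [0.715, 0.699, 0.0, 0.0]
ft_force: [-1.8, 0.7, 4.2]
width: 0.74
grasp_force: 40.1
```

send_rows(
  series=[
    [[0,0,0],0],
    [[0,0,0],0],
    [[0,0,0],0],
    [[0,0,0],0],
  ],
  hand=85,
)

```text
clock: 31.8
position: [0.6423, -0.0258, 0.0441]
orientation: [0.715, 0.699, -0.0, -0.0]
ft_force: [0.6, 0.5, 0.8]
width: 0.997
grasp_force: 0.0
```

send_rows(
  series=[
    [[0,0,-10],0],
    [[0,0,-20],0],
    [[0,0,-25],0],
    [[10,-8,-25],0],
    [[20,-15,-5],0],
    [[30,-22,0],0],
    [[30,-22,0],0],
    [[30,-23,0],0],
    [[30,-23,0],0],
    [[30,-23,0],0],
    [[30,-23,0],0],
    [[30,-23,0],0],
    [[28,-21,0],0],
    [[19,-14,0],0],
    [[9,-8,25],0],
    [[0,0,30],0],
    [[0,0,25],0],
    [[0,0,10],0],
    [[0,0,0],0],
    [[0,0,0],0],
  ],
)

```text
clock: 33.8
position: [0.4251, 0.2757, 0.0403]
orientation: [0.715, 0.699, 0.001, 0.0]
ft_force: [0.3, -0.9, 0.9]
width: 0.998
grasp_force: 0.0
```

Run:
```python
from h import *
print(pose())
b=ctrl.snapshot("scene");t=ctrl.snapshot("top");cv2.imwrite("pics/scene10.png",b);cv2.imwrite("pics/top10.png",t)
c=np.array([642,-25.]);print(edges(t,"top",c,88.7,.068,32,9,'x',45),edges(t,"top",c,88.7,.068,65,8,'y',22))
print(edges(b,"scene",c,88.7,.068,32,9,'x',30))
h=cv2.cvtColor(t,cv2.COLOR_BGR2HSV)
M=np.zeros(t.shape[:2],bool);M[195:232,255:315]=h[195:232,255:315,1]<90;print("stray",rect(M,"top",.026))
```

```text
(33.8, array([425.1, 275.7,  40.3]), np.float64(88.66), array([ 0.3, -0.9,  0.9]), 85.3, 0.0)
[[-36.6, 0.8], [32.6, 0.5]] [[-67.7, 0.1], [64.2, 0.3]]
[[-28.9, 1.1], [32.3, 0.9]]
stray (array([475.4, -49.9], dtype=float32), [np.float32(65.0), np.float32(129.2)], np.float32(79.3))
```

send_rows(
  series=[
    [[0,0,15],0],
    [[0,0,10],0],
    [[0,0,7],0],
    [[0,0,0],0],
    [[0,0,0],0],
  ],
)

```text
clock: 34.4
position: [0.4242, 0.2753, 0.0073]
orientation: [0.715, 0.699, -0.0, -0.0]
ft_force: [0.7, 0.2, 0.0]
width: 0.997
grasp_force: 0.0
```

send_rows(
  series=[
    [[0,0,0],0],
    [[0,0,0],0],
    [[0,0,0],0],
    [[0,0,0],0],
    [[0,0,0],0],
  ],
  hand=50,
)

```text
clock: 34.9
position: [0.4247, 0.2757, 0.008]
orientation: [0.715, 0.699, 0.001, 0.0]
ft_force: [-1.2, -0.6, 5.4]
width: 0.738
grasp_force: 39.3
```

send_rows(
  series=[
    [[0,0,-3],0],
    [[0,0,-10],0],
    [[0,0,-20],0],
    [[0,0,-35],0],
    [[-10,8,-35],0],
    [[-20,15,-25],0],
    [[-30,22,-10],0],
    [[-30,22,0],0],
    [[-30,23,0],0],
    [[-30,23,0],0],
    [[-30,23,0],0],
    [[-30,23,0],0],
    [[-30,23,0],0],
    [[-28,21,0],0],
    [[-18,14,0],0],
    [[-9,8,0],0],
    [[-1,0,20],0],
    [[0,0,15],0],
    [[0,0,0],0],
    [[0,0,0],0],
  ],
)

```text
clock: 36.9
position: [0.6411, -0.025, 0.1094]
orientation: [0.715, 0.699, -0.001, -0.001]
ft_force: [0.0, 0.8, -1.3]
width: 0.737
grasp_force: 39.1
```

Run:
```python
from h import *
print(pose())
```

```text
(36.9, array([641.1, -25. , 109.4]), np.float64(88.72), array([ 0. ,  0.8, -1.3]), 63.0, 39.09676194190979)
```

send_rows(
  series=[
    [[0,0.5,10],0],
    [[0,0,10],0],
    [[0,0,8],0],
    [[0,0,4],0],
    [[0,0,2],0],
    [[0,0,1],0],
    [[0,0,1],0],
    [[0,0,0],0],
    [[0,0,0],0],
  ],
)

```text
clock: 37.8
position: [0.6431, -0.0259, 0.0746]
orientation: [0.715, 0.699, 0.0, 0.0]
ft_force: [-0.2, 0.1, -1.4]
width: 0.737
grasp_force: 39.2
```

send_rows(
  series=[
    [[0.5,-0.5,1],0],
    [[0,0,1],0],
    [[0,0,0],0],
    [[0,0,0],0],
  ],
)

```text
clock: 38.2
position: [0.6425, -0.0253, 0.0731]
orientation: [0.715, 0.699, 0.0, 0.0]
ft_force: [-2.9, 1.3, 4.5]
width: 0.741
grasp_force: 39.8
```

send_rows(
  series=[
    [[0,0,0],0],
    [[0,0,0],0],
    [[0,0,0],0],
    [[0,0,0],0],
  ],
  hand=85,
)

```text
clock: 38.6
position: [0.6423, -0.0253, 0.072]
orientation: [0.715, 0.699, -0.0, -0.0]
ft_force: [0.2, 0.3, -0.1]
width: 0.992
grasp_force: 0.0
```

send_rows(
  series=[
    [[0,0,-10],0],
    [[0,0,-25],0],
    [[0,0,-25],0],
    [[-2,-10,-10],0],
    [[-4,-25,0],2],
    [[-5,-30,0],2],
    [[-5,-30,0],2],
    [[-5,-30,0],2],
    [[-5,-25,10],0.7],
    [[-3,-17,25],0],
    [[0,0,25],0],
    [[0,0,20],0],
    [[0,0,15],0],
    [[0,0,0],0],
    [[0,0,0],0],
  ],
)

```text
clock: 40.1
position: [0.4728, -0.0379, 0.0472]
orientation: [0.766, 0.643, -0.0, -0.0]
ft_force: [-0.2, 0.1, -0.0]
width: 0.993
grasp_force: 0.0
```

Run:
```python
from h import *
print(pose())
b=ctrl.snapshot("scene");t=ctrl.snapshot("top");cv2.imwrite("pics/scene11.png",b);cv2.imwrite("pics/top11.png",t)
c=np.array([642,-25.]);print(edges(b,"scene",c,88.7,.096,32,9,'x',30))
s=3;cv2.imwrite("pics/c11.png",np.hstack([cv2.resize(b[180:300,220:350],(520,480)),cv2.resize(t[120:240,245:315],(280,480))]))
```

```text
(40.1, array([472.8, -37.9,  47.2]), np.float64(79.97), array([-0.2,  0.1, -0. ]), 84.8, 0.0)
[[-31.1, 1.3], [32.7, 1.0]]
```

View pics/c11.png

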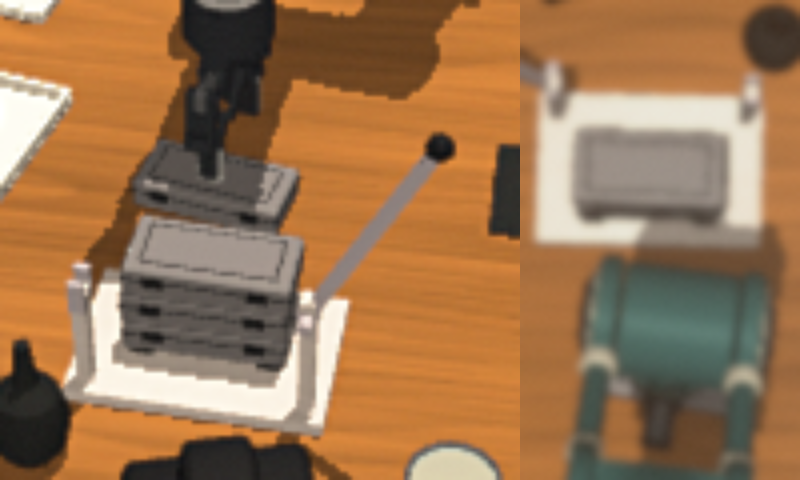

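The three-case stack is neat and the stray has not moved. I shift over its centre and grasp it.

send_rows(
  series=[
    [[-12,4,0],0],
    [[0,0,12],0],
    [[0,0,12],0],
    [[0,0,10],0],
    [[0,0,7],0],
    [[0,0,0],0],
    [[0,0,0],0],
  ],
)

```text
clock: 40.9
position: [0.475, -0.0503, 0.0058]
orientation: [0.766, 0.643, -0.0, -0.0]
ft_force: [0.5, 0.4, 0.4]
width: 0.995
grasp_force: 0.0
```

send_rows(
  series=[
    [[0,0,0],0],
    [[0,0,0],0],
    [[0,0,0],0],
    [[0,0,0],0],
    [[0,0,0],0],
  ],
  hand=50,
)

```text
clock: 41.4
position: [0.4761, -0.0505, 0.0069]
orientation: [0.766, 0.643, 0.001, 0.001]
ft_force: [0.7, 0.0, 3.9]
width: 0.74
grasp_force: 40.3
```

send_rows(
  series=[
    [[0,0,-3],0],
    [[0,0,-10],0],
    [[0,0,-20],0],
    [[0,0,-30],0],
    [[0,0,-35],-3],
    [[0,0,-30],-3],
    [[0,0,-12],-2.7],
    [[0,0,0],0],
    [[0,0,0],0],
  ],
)

```text
clock: 42.3
position: [0.4748, -0.0504, 0.1461]
orientation: [0.716, 0.698, -0.0, -0.0]
ft_force: [-0.5, -0.2, -1.8]
width: 0.738
grasp_force: 39.7
```

Run:
```python
from h import *
print(pose())
b=ctrl.snapshot("scene");cv2.imwrite("pics/scene12.png",b)
```

```text
(42.3, array([474.8, -50.4, 146.1]), np.float64(88.61), array([-0.5, -0.2, -1.8]), 63.0, 39.689286947250366)
```

send_rows(
  series=[
    [[2,10,0],0],
    [[4,25,0],0],
    [[5,30,0],0],
    [[5,30,0],0],
    [[5,30,0],0],
    [[5,25,0],0],
    [[3,12,0],0],
    [[0,5,0],0],
    [[0,0,15],0],
    [[0,0,10],0],
    [[0,0,0],0],
    [[0,0,0],0],
  ],
)

```text
clock: 43.55
position: [0.6414, -0.0255, 0.1201]
orientation: [0.715, 0.699, -0.001, -0.001]
ft_force: [0.6, -0.1, -1.1]
width: 0.739
grasp_force: 39.6
```

Run:
```python
from h import *
print(pose())
```

```text
(43.55, array([641.4, -25.5, 120.1]), np.float64(88.65), array([ 0.6, -0.1, -1.1]), 63.1, 39.606428146362305)
```

send_rows(
  series=[
    [[0,0.5,6],0],
    [[0,0,4],0],
    [[0,0,3],0],
    [[0,0,2],0],
    [[0,0,1],0],
    [[0,0,0],0],
    [[0,0,0],0],
  ],
)

```text
clock: 44.25
position: [0.6436, -0.0253, 0.1054]
orientation: [0.715, 0.699, 0.0, 0.0]
ft_force: [-0.1, -0.1, -1.6]
width: 0.742
grasp_force: 39.7
```

send_rows(
  series=[
    [[0,-1,1],0],
    [[0,0,1],0],
    [[0,0,0.5],0],
    [[0,0,0],0],
    [[0,0,0],0],
  ],
)

```text
clock: 44.75
position: [0.6424, -0.0253, 0.1029]
orientation: [0.715, 0.699, 0.0, 0.0]
ft_force: [-0.4, 0.6, 0.5]
width: 0.744
grasp_force: 39.9
```

send_rows(
  series=[
    [[0,0,0],0],
    [[0,0,0],0],
    [[0,0,0],0],
    [[0,0,0],0],
  ],
  hand=85,
)

```text
clock: 45.15
position: [0.6426, -0.0254, 0.1028]
orientation: [0.715, 0.699, 0.0, 0.0]
ft_force: [-0.7, -0.2, 0.2]
width: 0.993
grasp_force: 0.0
```

send_rows(
  series=[
    [[0,0,-10],0],
    [[0,0,-25],0],
    [[0,0,-35],0],
    [[0,0,-35],0],
    [[0,-10,-30],0],
    [[20,-25,0],0],
    [[30,-25,0],0],
    [[30,-20,0],0],
    [[30,0,0],0],
    [[35,0,0],0],
    [[35,0,0],0],
    [[35,0,0],0],
    [[30,0,0],0],
    [[15,0,0],0],
    [[0,0,0],0],
    [[0,0,0],0],
  ],
)

```text
clock: 46.75
position: [0.5685, 0.2358, 0.238]
orientation: [0.715, 0.699, -0.0, 0.0]
ft_force: [-0.1, 1.3, 0.1]
width: 0.997
grasp_force: 0.0
```

Run:
```python
from h import *
from scipy.optimize import minimize_scalar
print(pose())
b=ctrl.snapshot("scene");t=ctrl.snapshot("top");cv2.imwrite("pics/scene13.png",b);cv2.imwrite("pics/top13.png",t)
H=np.array([.7104,.0585,.110])
for n,uv in(("top",(223.3,127.7)),("scene",(329.5,216.5))):
    f=lambda d,r=.19:np.linalg.norm(w2p(n,H+r*np.array([0,np.sin(d),np.cos(d)]))-uv)
    r=minimize_scalar(f,bounds=(0,.8),method="bounded");print(n,r.x,r.fun)
c=np.array([642,-25.]);
print(edges(t,"top",c,88.7,.124,32,9,'x',45),edges(t,"top",c,88.7,.124,65,8,'y',22),edges(b,"scene",c,88.7,.124,32,9,'x',30))
cv2.imwrite("pics/c12.png",np.hstack([cv2.resize(b[180:300,220:350],(440,406)),cv2.resize(t[110:230,215:321],(358,406))]))
```

```text
(46.75, array([568.5, 235.8, 238. ]), np.float64(88.7), array([-0.1,  1.3,  0.1]), 85.1, 0.0)
top 0.4494532081701613 0.5501613487114357
scene 0.4702277007044227 0.8395896747318152
[[-31.5, 0.6], [34.1, 0.3]] [[-67.9, 0.2], [66.6, 0.7]] [[-29.2, 0.9], [32.1, 0.9]]
```

View pics/c12.png

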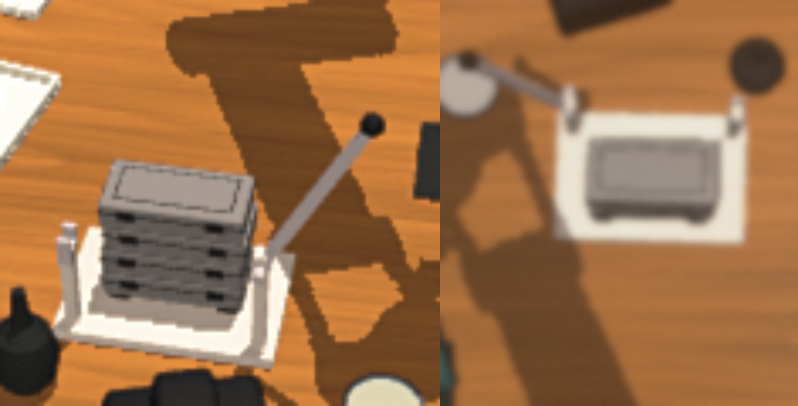

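The four-case stack is square. The bar leans about 0.46 rad past upright, with its knob at about crop (370,125). I go to its outer side with the fingers shut.

send_rows(
  series=[
    [[0,15,0],0],
    [[0,25,0],0],
    [[0,25,0],0],
    [[0,25,0],0],
    [[0,25,0],0],
    [[0,20,0],0],
    [[0,11,0],0],
    [[-10,0,0],0],
    [[-15,0,0],0],
    [[-15,0,0],0],
    [[-3,0,0],0],
    [[0,0,0],0],
    [[0,0,0],0],
  ],
  hand=0,
)

```text
clock: 48.15
position: [0.7132, 0.1901, 0.2383]
orientation: [0.715, 0.699, 0.0, -0.0]
ft_force: [-0.1, 0.7, 0.2]
width: -0.003
grasp_force: 0.0
```

Run:
```python
from h import *
print(pose())
```

```text
(48.15, array([713.2, 190.1, 238.3]), np.float64(88.66), array([-0.1,  0.7,  0.2]), -0.3, 0.0)
```

send_rows(
  series=[
    [[-12,0,0],0],
    [[-12,0,0],0],
    [[-12,0,-2],0],
    [[-12,0,-2],0],
    [[-12,0,-2],0],
    [[-12,0,-2],0],
    [[-12,0,-2],0],
    [[-12,0,-2],0],
    [[-12,0,0],0],
    [[-8,0,0],0],
    [[0,0,0],0],
  ],
)

```text
clock: 49.25
position: [0.7109, 0.0723, 0.2506]
orientation: [0.716, 0.698, 0.0, 0.001]
ft_force: [-0.2, -0.3, -0.2]
width: 0.002
grasp_force: 0.0
```

send_rows(
  series=[
    [[-13,0,1],0],
    [[-13,0,2],0],
    [[-13,0,2],0],
    [[-13,0,5],0],
    [[-13,0,6],0],
    [[-12,0,6],0],
    [[-11,0,8],0],
    [[-11,0,9],0],
    [[-10,0,10],0],
    [[-8,0,12],0],
    [[-7,0,12],0],
    [[-7,0,12],0],
    [[-4,0,12],0],
    [[-4,0,12],0],
    [[-2,0,12],0],
    [[0,0,0],0],
  ],
)

```text
clock: 50.85
position: [0.7058, -0.0668, 0.1256]
orientation: [0.715, 0.699, -0.001, -0.002]
ft_force: [0.1, 0.2, -0.6]
width: 0.004
grasp_force: 0.0
```

Run:
```python
from h import *
print(pose())
t=ctrl.snapshot("scene");cv2.imwrite("pics/scene14.png",t)
```

```text
(50.85, array([705.8, -66.8, 125.6]), np.float64(88.67), array([ 0.1,  0.2, -0.6]), 0.4, 0.0)
```

send_rows(
  series=[
    [[-2,0,3],0],
    [[-2,1,3],0],
    [[0,1,2],0],
    [[0,0,2],0],
    [[0,0,1],0],
    [[0,0,0],0],
  ],
)

```text
clock: 51.5
position: [0.7094, -0.0708, 0.1176]
orientation: [0.715, 0.699, 0.0, -0.0]
ft_force: [0.1, 0.7, -0.5]
width: -0.004
grasp_force: 0.0
```

send_rows(
  series=[
    [[0,0,1],0],
    [[0,0,1],0],
    [[0,0,0],0],
  ],
)

```text
clock: 51.8
position: [0.7094, -0.0709, 0.1156]
orientation: [0.715, 0.699, -0.0, -0.0]
ft_force: [-0.2, 0.8, 0.2]
width: 0.001
grasp_force: 0.0
```

```bash
cat > bar.py <<'E'
from h import *
def barcheck():
    b=cv2.GaussianBlur(ctrl.snapshot("scene"),(3,3),0);t=cv2.GaussianBlur(ctrl.snapshot("top"),(3,3),0);th=np.radians(1.3)
    for a in np.arange(-.2,.8,.05):
        k=[]
        for n,g in(("scene",b),("top",t)):
            for r in(.19,):
                p=np.array([.7104,.0585,.110])+r*np.array([-np.cos(a)*np.sin(th),-np.cos(a)*np.cos(th),np.sin(a)])
                u,v=w2p(n,p).round().astype(int);k.append((int(u),int(v),int(g[v,u].max())))
        print(round(a,2),k)
E
python3 -c "
from bar import *
print(pose());barcheck()"
```

```text
(51.8, array([709.4, -70.9, 115.6]), np.float64(88.68), array([-0.2,  0.8,  0.2]), 0.1, 0.0)
-0.2 [(234, 260, 166), (307, 145, 118)]
-0.15 [(233, 257, 219), (307, 144, 95)]
-0.1 [(233, 255, 224), (308, 144, 88)]
-0.05 [(232, 253, 184), (308, 143, 76)]
-0.0 [(232, 250, 30), (309, 142, 81)]
0.05 [(232, 248, 42), (309, 142, 81)]
0.1 [(232, 246, 155), (309, 141, 81)]
0.15 [(232, 243, 197), (309, 140, 82)]
0.2 [(232, 241, 182), (308, 140, 90)]
0.25 [(233, 239, 185), (308, 139, 101)]
0.3 [(233, 236, 198), (307, 138, 116)]
0.35 [(234, 234, 204), (307, 138, 116)]
0.4 [(235, 232, 184), (306, 137, 98)]
0.45 [(236, 230, 186), (305, 136, 73)]
0.5 [(238, 228, 196), (303, 136, 77)]
0.55 [(239, 226, 177), (302, 135, 76)]
0.6 [(241, 224, 130), (301, 134, 75)]
0.65 [(243, 222, 34), (299, 134, 67)]
0.7 [(245, 220, 36), (297, 133, 58)]
0.75 [(247, 218, 36), (295, 132, 58)]
```

The knob shows at about scene (232,249), so the bar is almost down. I press gently until it stops.

send_rows(
  series=[
    [[0,0,1],0],
    [[0,0,1],0],
    [[0,0,1],0],
    [[0,0,0],0],
  ],
)

```text
clock: 52.3
position: [0.7096, -0.0709, 0.1149]
orientation: [0.715, 0.699, 0.0, 0.0]
ft_force: [-4.8, 0.7, 8.2]
width: -0.002
grasp_force: 4.3
```

send_rows(
  series=[
    [[0,0,1],0],
    [[0,0,1],0],
    [[0,0,0],0],
  ],
)

```text
clock: 52.6
position: [0.7097, -0.0709, 0.1147]
orientation: [0.715, 0.699, 0.0, 0.0]
ft_force: [-7.1, 0.5, 15.4]
width: 0.0
grasp_force: 7.7
```

The push meets a firm stop at 15 N with the tool at the expected bar-top height of 115 mm. I back off and verify.

send_rows(
  series=[
    [[0,0,-10],0],
    [[0,0,-30],0],
    [[0,0,-40],0],
    [[0,0,-40],0],
    [[0,-30,-20],0],
    [[0,-40,0],0],
    [[0,-40,0],0],
    [[20,-40,0],0],
    [[40,-20,0],0],
    [[45,0,0],0],
    [[45,0,0],0],
    [[45,0,0],0],
    [[45,0,0],0],
    [[30,0,0],0],
    [[0,0,0],0],
    [[0,0,0],0],
  ],
)

```text
clock: 54.2
position: [0.5455, 0.2034, 0.2505]
orientation: [0.715, 0.7, -0.0, 0.0]
ft_force: [-0.1, 0.2, -0.3]
width: 0.001
grasp_force: 0.0
```

```bash
python3 -c "
from bar import *
print(pose());barcheck()
t=ctrl.snapshot('top');b=ctrl.snapshot('scene');c=np.array([642,-25.])
print(edges(t,'top',c,88.7,.124,32,9,'x',45),edges(t,'top',c,88.7,.124,65,8,'y',22),edges(b,'scene',c,88.7,.124,32,9,'x',30))
h=cv2.cvtColor(t,cv2.COLOR_BGR2HSV)
M=np.zeros(t.shape[:2],bool);M[195:275,315:405]=h[195:275,315:405,1]<75;print('tray',rect(M,'top',.018))
M=np.zeros(t.shape[:2],bool);M[212:252,338:380]=h[212:252,338:380,2]<185;print('short',rect(M,'top',.034))
"
```

```text
(54.2, array([545.5, 203.4, 250.5]), np.float64(88.78), array([-0.1,  0.2, -0.3]), 0.1, 0.0)
-0.2 [(234, 260, 210), (307, 145, 134)]
-0.15 [(233, 257, 215), (307, 144, 105)]
-0.1 [(233, 255, 222), (308, 144, 100)]
-0.05 [(232, 253, 180), (308, 143, 82)]
-0.0 [(232, 250, 28), (309, 142, 93)]
0.05 [(232, 248, 50), (309, 142, 93)]
0.1 [(232, 246, 156), (309, 141, 110)]
0.15 [(232, 243, 194), (309, 140, 135)]
0.2 [(232, 241, 180), (308, 140, 126)]
0.25 [(233, 239, 183), (308, 139, 141)]
0.3 [(233, 236, 195), (307, 138, 133)]
0.35 [(234, 234, 202), (307, 138, 133)]
0.4 [(235, 232, 182), (306, 137, 111)]
0.45 [(236, 230, 183), (305, 136, 94)]
0.5 [(238, 228, 193), (303, 136, 135)]
0.55 [(239, 226, 173), (302, 135, 138)]
0.6 [(241, 224, 179), (301, 134, 148)]
0.65 [(243, 222, 192), (299, 134, 182)]
0.7 [(245, 220, 190), (297, 133, 184)]
0.75 [(247, 218, 189), (295, 132, 183)]
[[-31.4, 0.6], [34.0, 0.3]] [[-67.9, 0.2], [66.5, 0.7]] [[-29.3, 0.8], [32.2, 0.8]]
tray (array([ 424.3, -310.7], dtype=float32), [np.float32(164.6), np.float32(194.6)], np.float32(77.9))
short (array([ 425.7, -307.5], dtype=float32), [np.float32(65.7), np.float32(89.7)], np.float32(78.3))
```

The knob is at the closed angle and the stack is unchanged. The tray was knocked about 23 mm, and the short case went with it and still lies centred and flat. Handing in.

```bash
python3 -c "
from rig import ctrl
print(ctrl.close_job())"
```

```text
the job is handed in; nothing more can be done
None
```

The job is handed in at about 54 s of the 210 s, with no verdict shown: the short case lies flat in the tray, up1, up2 and the one stray are stacked squarely on low, and the bar is down in its catch. The tray was knocked about 23 mm aside during the run and took the short case with it.

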